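# Hang the round trivet on the J-hook

### The arm

A 6-joint arm with a two-finger parallel gripper is mounted at the origin on the work surface; the furniture and walls round the work are solid. World frame = base frame: x ahead of the robot, y to its left, z up, the work surface at z = 0. Lengths are in m, angles in rad, forces in N, time in s.
With the tool pointing down it reaches from about 0.425 to 0.95 m from the base axis. Payload 3.5 kg.
Tool frame: the origin (TCP) lies at the very end of the fingers, on their centre line; the grasp point (between the pads) lies 19 mm behind it (ctrl.grip_point_offset is the distance from the TCP to the grasp point, in m); z points along the fingers, y is the line along which they close (so a half turn about z gives the same grasp; the last joint's range is limited). The gripper opens to 85 mm and grips with 20 to 120 N. Pads are 22 mm wide; open, the fingers measure 114 mm over their backs; the gripper's body (76 mm by 85 mm) begins 54 mm behind the grasp point. The pads swing forward as they close: fully open they stand 13 mm farther back than shut.
Start: joints at [-1.394, 0.286, 1.577, -0, 1.279, -0.15], TCP at [0.217, -0.639, 0.231] pointing down, gripper open.
Joint ranges: [-2.77, 2.77], [-0.9, 2.22], [0.21, 2.48], [-1.53, 4.67], [0.24, 2.81], [-2.84, 2.84]. Speed limits (rad/s): [2.79, 2.79, 3.14, 3.14, 3.14, 3.14].

### API

Orientations are given as a unit quaternion [x, y, z, w].
In Python, from plant import ctrl gives the robot as it stands. The module is installed in compiled form; this text tells all that it offers.
- The arm moves only by the shell command python3 -m pendant 'ROWS' [OPENING] [FORCE]. ROWS is JSON, a list of rows, each an object of numbers: "dx", "dy", "dz": the shift along the tool's x, y, z in cm; "twist": the turn about the tool's z in degrees. A call has 1 to 10 rows; each row is the pose to reach, as a shift and turn from the pose commanded when the call began, along the tool's axes at that moment; what a row does not reach only later rows make up. A row lasts 1/8 s, in which the tool goes at most 62.5 mm and 10.7 degrees, less where a joint would pass 70% of its speed; a pose out of reach is approached as far as the arm can. A call with a gripper value outside its range is refused whole. OPENING is the opening in per cent of the stroke, from 0 (shut) to 100 (fully open), set as the call begins (- or left out, the last holds). The fingers move at their own pace and stop on an object; FORCE is the grip in N (left out, the last holds). Time passes only in rows, so rows that repeat a pose let the fingers close. It gives the time, the measured TCP pose, the force, the opening and the grip force at its end, in the units of the state.
- ctrl.get_state(): the state, without advancing time (a new reading comes with each control period).
- ctrl.read_camera(name): name is "scene" or "top" or "wrist"; returns a dict with "img" (384x512x3 uint8, red, green, blue), "depth" (384x512 float32, m along the optical axis (not along the pixel's ray), 0 where there is no reading), "camera_matrix" (3x3 intrinsics, pixels), "xyz" and "rotation" of the camera in the world; the wrist camera has in their place "tool_from_camera" (4x4, takes a point from camera to tool coordinates, whose origin is the TCP and whose axes are the flange's). Camera axes: x right, y up, looking along -z (the intrinsics and any distortion apply to the point x, -y, -z); pixel columns grow to the right and rows downward; lengths in m; the calibration is good to about 2 mm. A picture is of the moment at which its call begins: read the wrist's pose just before it.
- ctrl.sign_off(): hands the job in; it is judged then, once.
The state is a dict: "time": time; "qpos": joint angles; "dq": joint speeds; "joint_efforts": joint torques, N m; "eef_pos": TCP position; "tcp_rot": TCP orientation; "contact_force": force on the tool from outside, world axes, zero at the start; "wrist_torque": the same for the moment, N m; "opening": opening from 0.0 (shut) to 1.0 (fully open); "finger_force": force on a finger pad.
Only numpy, scipy, OpenCV 4.12 (cv2) and the standard library are available. Lean on these libraries where they do the work, as an engineer would, in place of code of your own. Each camera call takes 0.05 s, during which the arm holds its last target. There are 200 camera calls.

### The job

Lift the wheel-shaped steel trivet out of the dish rack by its rim and hang it by the rim over the J-hook of the telescopic stand, whose height has been changed so you must find it. Let the rim come to rest gently on the hook's seat before you let go, neither dropping the trivet nor pressing hard on the hook, and leave it hanging still. Leave the salt dish, spice jar and egg timer where they stand.

Things in the scene. Friction and masses are not known exactly. Their poses are not given: they have to be found in the camera images.
- trivet: Dark steel wheel-shaped trivet, 180 mm across, up to 0.42 kg, upright in the rack, rim top 198 mm up. Origin: its centre; x = axle, z up at start. Rim 12 mm wide along the axle, 9 mm thick (radius 81 to 90). Hub ring radius 25. Three spokes 9 mm wide: straight down (-z) and 60 degrees either side of the top; under the top of the rim it is open from spoke to spoke.
- rack: Fixed light-wood dish rack, 150 mm wide (y), 116 mm deep (x): two rods along x at y = +-55 mm, each with four upright pegs reaching 92 mm above the worktop. Origin on the worktop under its centre. The trivet stands in the middle slot, its axle along the rack's x, and comes out straight upward.
- stand: Fixed hook stand. Origin on the worktop below the middle of the hook's seat. The hook is a rubber-coated flat bar 22 mm wide (y), 6 mm thick, level along x at y = 0; free seat from x = -38 to +53 mm. At x = -40 to -54 mm a tip turns up, rising 17 mm above the seat. It springs down about 1 mm per 3 N at its middle. The rim goes over the tip from the -x side; the trivet hangs with its axle along x.
- post_foot (a point): Foot of the stand's telescopic post (68 mm along the stand's +x), on the worktop. It is clamped anew each time: the seat's top face is 200 to 265 mm above the worktop, NOT reported: touch the hook from above or look. The clamp holds 25 N. The post ends 3 mm above the seat, lower than the tip. The trivet hangs with its centre 80 mm below the seat; let go off balance, it swings for many seconds.
- salt_dish: Bystander: small footed metal dish, 68 mm wide, 46 mm high, loose. Origin under its centre.
- egg_timer: Bystander: round kitchen timer, 64 mm wide, 44 mm high, loose. Origin under its centre.
- spice_jar: Bystander: glass spice jar, 43 mm wide, 100 mm high, loose. Origin under its centre.
There are look-alikes about, which are no part of the job. Leave any blue or purple look-alike of the rack alone.

How it is judged:
On the way, in this order (a step that is already met when the one before it is completed fails the run):
1. the trivet is held in the fingers, clear of the rack (contact force between the fingers and trivet above 1 N and contact force between trivet and rack below 0.05 N and height (world z) of trivet above 0.125 m), for 0.2 s.
2. the rim rests on the hook's seat while the fingers still hold it (contact force between the fingers and trivet above 1 N and contact force between trivet and stand above 0.7 N and x of trivet in the frame of stand between -0.037 and 0.055 m and height (world z) of trivet above 0.105 m), for 0.2 s.
At the end, for the whole second after the job is handed in: Released, the trivet hangs at rest by its rim on the hook, off rack and worktop: centre over 105 mm up, within 40 mm sideways of the hook and from 45 mm before to 58 mm behind the seat's middle, axle within 0.4 rad of the hook's direction; under 30 mm/s and 0.4 rad/s (contact force between trivet and stand above 1 N and contact force between the fingers and trivet below 0.05 N and contact force between trivet and rack below 0.05 N and x of trivet in the frame of stand between -0.045 and 0.06 m and y of trivet in the frame of stand between -0.04 and 0.04 m and height (world z) of trivet above 0.105 m and angle between the x axis of trivet and the x axis of stand, either way round below 0.4 rad and linear speed of trivet below 0.03 m/s and angular speed of trivet below 0.4 rad/s); the robot touches nothing.
It fails at once if the hook is pressed or struck with more than 25 N (contact force between any of trivet, the arm, the fingers and stand above 25 N).
It fails at once if a bystander is moved by more than 25 mm (distance of any of salt_dish, egg_timer, spice_jar from where it was at the start of the episode above 0.025 m).
It also fails if it takes over 67 s, if anything falls off the work surface, if the arm or the gripper's body presses on something with over 40 N, if the wrist force passes 120 N, or if a joint passes its speed limit or range.

## Working session

There is one attempt and no reset: what is moved stays moved. The work goes in short steps, Python scripts to look and compute and a shell command to move; the robot and the scene stay as the last step left them, time stands still between calls to the robot, and variables do not carry over. Pictures are saved under pics/ and viewed, at most 10 in all, crops included, and the job is handed in when it is done.

```bash
mkdir -p pics
cat > h.py <<'E'
import numpy as np, cv2
from plant import ctrl
def shot(n):
    s=ctrl.get_state(); c=ctrl.read_camera(n)
    if n=="wrist":
        from scipy.spatial.transform import Rotation as R
        T=np.eye(4);T[:3,:3]=R.from_quat(s["tcp_rot"]).as_matrix();T[:3,3]=s["eef_pos"]
        T=T@np.array(c["tool_from_camera"]);c["xyz"]=T[:3,3];c["rotation"]=T[:3,:3]
    c["R"]=np.array(c["rotation"]).reshape(3,3);c["xyz"]=np.array(c["xyz"]);return c
def ray(c,u,v):
    K=np.array(c["camera_matrix"]);d=np.array([(u-K[0,2])/K[0,0],-(v-K[1,2])/K[1,1],-1.]);return c["R"]@d
def plane(c,u,v,z):
    d=ray(c,u,v);return c["xyz"]+d*(z-c["xyz"][2])/d[2]
def cloud(c):
    K=np.array(c["camera_matrix"]);v,u=np.mgrid[:384,:512];D=c["depth"]
    P=np.stack([(u-K[0,2])/K[0,0]*D,-(v-K[1,2])/K[1,1]*D,-D],-1)
    return P@c["R"].T+c["xyz"]
def save(c,n,s=1):
    cv2.imwrite("pics/"+n,cv2.resize(c["img"][:,:,::-1],None,fx=s,fy=s))
E
python3 - <<'E'
from h import *
ims=[]
for n in("scene","top"):
    c=shot(n);save(c,n+"0.png",1.5);np.save(n+".npy",c,allow_pickle=True);print(n,c["xyz"],c["R"].round(3).tolist(),c["camera_matrix"],(c["depth"]>0).mean(),c.keys())
s=ctrl.get_state();print(s)
E
```

```text
Traceback (most recent call last):
  File "h.py", line 9, in shot
    c["R"]=np.array(c["rotation"]).reshape(3,3);c["xyz"]=np.array(c["xyz"]);return c
           ~~~~~~~~~~~~~~~~~~~~~~~~~~~~~~~^^^^^
ValueError: cannot reshape array of size 4 into shape (3,3)
```

Rotation is a quaternion.

```bash
python3 - <<'E'
s=open('h.py').read()
s=s.replace('c["R"]=np.array(c["rotation"]).reshape(3,3)','r=np.array(c["rotation"]);c["R"]=r if r.shape==(3,3) else R.from_quat(r).as_matrix()').replace("        from scipy.spatial.transform import Rotation as R\n","").replace("import numpy as np, cv2","import numpy as np, cv2\nfrom scipy.spatial.transform import Rotation as R")
open('h.py','w').write(s)
E
python3 - <<'E'
from h import *
for n in("scene","top"):
    c=shot(n);save(c,n+"0.png",1.5);np.save(n+".npy",c,allow_pickle=True);print(n,c["xyz"],c["R"].round(3).tolist(),c["camera_matrix"],(c["depth"]>0).mean(),c.keys())
s=ctrl.get_state();print(s)
E
```

```text
scene [-0.00221393  0.71667516  0.53374476] [[-0.87, 0.207, -0.447], [-0.493, -0.395, 0.775], [-0.016, 0.895, 0.446]] [[428.69292055   0.         248.4210436 ]
 [  0.         428.69292055 186.78746978]
 [  0.           0.           1.        ]] 0.9950205485026041 dict_keys(['img', 'depth', 'camera_matrix', 'xyz', 'rotation', 'R'])
top [ 0.2442653  -0.15577911  1.05192797] [[0.44, 0.873, -0.209], [-0.898, 0.428, -0.105], [-0.003, 0.234, 0.972]] [[404.03482304   0.         249.53925838]
 [  0.         404.03482304 189.57619559]
 [  0.           0.           1.        ]] 0.9961446126302084 dict_keys(['img', 'depth', 'camera_matrix', 'xyz', 'rotation', 'R'])
{'time': 0.15, 'qpos': array([-1.39399112e+00,  2.87013224e-01,  1.57784007e+00,  4.27999185e-05,
        1.27864020e+00, -1.50016502e-01]), 'dq': array([-0.00142111, -0.00239746, -0.00272408,  0.00047038,  0.00236476,
       -0.00027219]), 'joint_efforts': array([ 5.04861564e-04, -4.06606150e+01, -2.93140805e+01, -9.32474381e-05,
        3.95959752e-03,  1.13863257e-05]), 'eef_pos': array([ 0.21663333, -0.63874477,  0.23023126]), 'tcp_rot': array([ 9.86678691e-01,  1.62678387e-01,  7.75557163e-06, -9.50607838e-04]), 'contact_force': array([0.33693042, 0.61183115, 0.01108996]), 'wrist_torque': array([ 0.02674228, -0.00365615, -0.00101964]), 'finger_force': 0.0, 'opening': 0.9999999973591748}
```

View pics/scene0.png

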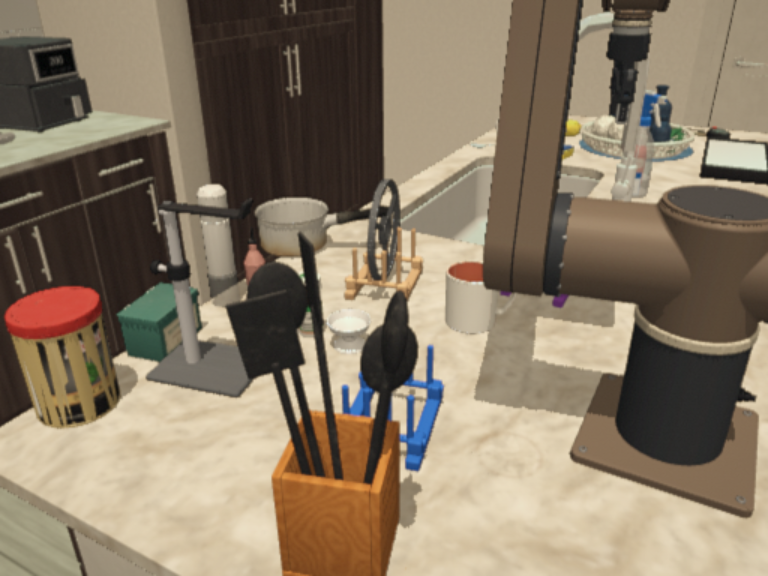

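View pics/top0.png

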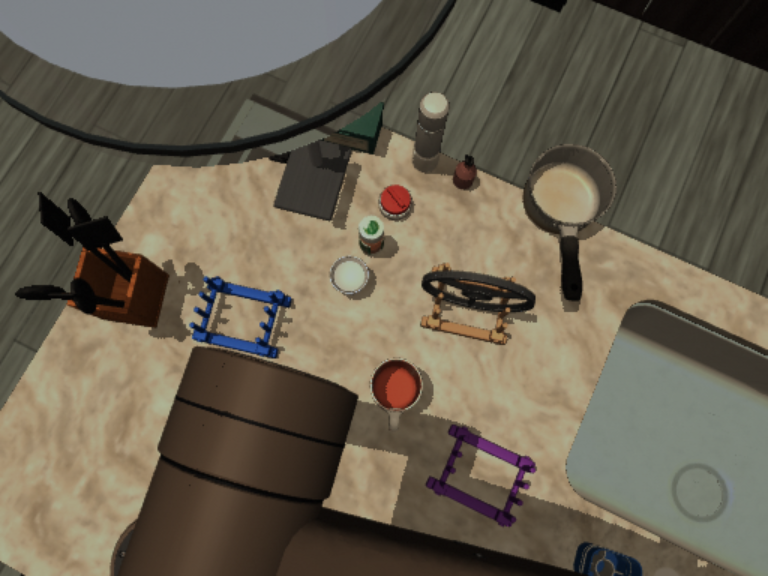

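The top view (1.5× pixels) shows three racks: light wood at (470,310) holding the dark wheel, blue at (240,315) and purple at (485,475). The wheel candidates are the one at (478,290), the pan (570,190) and the utensils (80,220), and I choose the wheel in the wood rack. The stand's foot is at (312,180), with its hook mostly hidden under a lamp rim. The scene view shows the hook bar from (165,208) to (250,212), with the upturned tip at right. Next I measure from depth.

Run:
```python
from h import *
C={n:np.load(n+".npy",allow_pickle=True).item() for n in("scene","top")}
for n,c in C.items():
    c["P"]=cloud(c)
def pts(n,u0,u1,v0,v1,f):
    c=C[n];m=np.zeros((384,512),bool);m[int(v0/1.5):int(v1/1.5),int(u0/1.5):int(u1/1.5)]=1
    hsv=cv2.cvtColor(c["img"],cv2.COLOR_RGB2HSV);m&=f(hsv,c["P"])&(c["depth"]>0);return c["P"][m]
dark=lambda h,P:(h[...,2]<90)
def box(p,l): print(l,len(p),np.percentile(p,[2,50,98],axis=0).round(3).tolist())
def axis(p,l):
    q=p[:,:2]-p[:,:2].mean(0);w,V=np.linalg.eigh(q.T@q);print(l,"dir deg",np.degrees(np.arctan2(V[1,1],V[0,1])),"ext",np.percentile(q@V[:,1],[1,99]).round(3),"perp",np.percentile(q@V[:,0],[1,99]).round(3),"mean",p.mean(0).round(4))
t=pts("top",410,545,255,325,lambda h,P:dark(h,P)&(P[...,2]>.1));box(t,"trivet top");axis(t,"trivet")
t2=pts("scene",360,405,175,285,lambda h,P:dark(h,P)&(P[...,2]>.1)&(np.linalg.norm(P[...,:2],axis=-1)<1));box(t2,"trivet sc");axis(t2,"tr sc")
w=pts("top",410,545,255,350,lambda h,P:(h[...,1]>90)&(P[...,2]<.1)&(P[...,2]>.006)&(h[...,2]>100));box(w,"rack");axis(w,"rack")
hk=pts("scene",150,262,190,222,lambda h,P:dark(h,P)&(P[...,2]>.15)&(P[...,2]<.32));box(hk,"hook");axis(hk,"hook")
tip=hk[hk[:,2]>np.percentile(hk[:,2],95)];box(tip,"tip")
ft=pts("top",265,355,130,222,lambda h,P:dark(h,P)&(P[...,2]<.06)&(P[...,2]>-.02));box(ft,"foot");axis(ft,"foot")
ht=pts("top",265,365,130,222,lambda h,P:(P[...,2]>.12)&(P[...,2]<.45));box(ht,"hooktop")
lp=C["top"]["P"][10:80:10,10:300:40];print(lp[...,:].reshape(-1,3).round(2).tolist()[::5])
for nm,b in dict(salt=(325,375,255,298),jar=(355,388,213,258),timer=(375,415,180,222)).items(): box(pts("top",*b,lambda h,P:P[...,2]>.02),nm)
# scene hook profile
d=[]
c=C["scene"]
for u in range(104,172,3):
    col=[(v,)+tuple(c["P"][v,u].round(3)) for v in range(126,150) if c["img"][v,u].max()<90 and .15<c["P"][v,u,2]<.33]
    if col: print(u,[float(x) for x in col[0]],[float(x) for x in col[-1]])
```

```text
trivet top 768 [[0.483, -0.287, 0.107], [0.506, -0.205, 0.163], [0.526, -0.124, 0.199]]
trivet dir deg 103.395182947751 ext [-0.087  0.085] perp [-0.007  0.005] mean [ 0.5055 -0.2045  0.1599]
trivet sc 311 [[0.479, -0.286, 0.101], [0.503, -0.214, 0.129], [0.525, -0.117, 0.195]]
tr sc dir deg 103.52252912945508 ext [-0.081  0.093] perp [-0.008  0.005] mean [ 0.5026 -0.2072  0.1337]
rack 522 [[0.442, -0.28, 0.012], [0.47, -0.217, 0.018], [0.559, -0.13, 0.093]]
rack dir deg 94.65769736610866 ext [-0.074  0.081] perp [-0.087  0.037] mean [ 0.4817 -0.212   0.0308]
hook 414 [[0.509, 0.128, 0.244], [0.561, 0.151, 0.253], [0.632, 0.169, 0.269]]
hook dir deg -178.85757875756218 ext [-0.127  0.056] perp [-0.019  0.132] mean [0.5646 0.1492 0.2527]
tip 21 [[0.508, 0.127, 0.267], [0.511, 0.139, 0.269], [0.515, 0.146, 0.27]]
foot 2126 [[0.529, 0.076, -0.001], [0.601, 0.14, 0.01], [0.685, 0.201, 0.046]]
foot dir deg 173.84896364452945 ext [-0.087  0.079] perp [-0.065  0.072] mean [0.6018 0.1408 0.0111]
hooktop 69 [[0.512, 0.124, 0.247], [0.521, 0.131, 0.259], [0.537, 0.143, 0.27]]
[[0.28, -0.08, 0.
[... 1061 characters left out ...]
43.0, 0.728, 0.004, 0.169]
137 [138.0, 0.573, 0.146, 0.253] [143.0, 0.563, 0.157, 0.249]
140 [138.0, 0.568, 0.143, 0.253] [143.0, 0.555, 0.158, 0.25]
143 [138.0, 0.563, 0.14, 0.253] [143.0, 0.551, 0.153, 0.249]
146 [139.0, 0.556, 0.14, 0.252] [144.0, 0.546, 0.152, 0.248]
149 [139.0, 0.55, 0.137, 0.252] [144.0, 0.539, 0.151, 0.248]
152 [139.0, 0.543, 0.137, 0.253] [144.0, 0.53, 0.152, 0.251]
155 [139.0, 0.538, 0.134, 0.253] [145.0, 0.527, 0.148, 0.248]
158 [139.0, 0.534, 0.13, 0.252] [145.0, 0.521, 0.147, 0.248]
161 [135.0, 0.511, 0.147, 0.27] [145.0, 0.514, 0.146, 0.249]
164 [133.0, 0.512, 0.136, 0.27] [143.0, 0.516, 0.135, 0.249]
167 [132.0, 0.512, 0.128, 0.269] [137.0, 0.513, 0.128, 0.259]
```

Run:
```python
from h import *
for n in("scene","top"):
    c=np.load(n+".npy",allow_pickle=True).item();P=cloud(c)[c["depth"]>0]
    a=np.array([.217,-.639]);b=np.array([.505,-.205]);t=((P[:,:2]-a)@(b-a))/((b-a)@(b-a));d=np.linalg.norm(P[:,:2]-a-np.clip(t,0,1)[:,None]*(b-a),axis=1)
    for lo in np.arange(-.2,1.2,.2):
        q=P[(d<.12)&(t>=lo)&(t<lo+.2)];print(n,round(lo,1),len(q),q[:,2].max().round(3) if len(q) else None)
    # foreground points in corridor to the hook
    q=P[(P[:,0]>.4)&(P[:,0]<.7)&(P[:,1]>-.3)&(P[:,1]<.3)&(P[:,2]>.11)];print("high pts",np.unique((q*10).round(),axis=0)[:40].tolist())
```

```text
scene -0.2 631 0.461
scene 0.0 1589 0.464
scene 0.2 0 None
scene 0.4 178 0.005
scene 0.6 513 0.006
scene 0.8 1419 0.199
scene 1.0 1896 0.199
high pts [[5.0, -3.0, 1.0], [5.0, -3.0, 2.0], [5.0, -2.0, 1.0], [5.0, -2.0, 2.0], [5.0, -1.0, 1.0], [5.0, -1.0, 2.0], [5.0, 1.0, 2.0], [5.0, 1.0, 3.0], [5.0, 2.0, 2.0], [5.0, 2.0, 3.0], [6.0, 1.0, 2.0], [6.0, 1.0, 3.0], [6.0, 2.0, 1.0], [6.0, 2.0, 2.0], [6.0, 2.0, 3.0], [6.0, 3.0, 1.0], [6.0, 3.0, 2.0], [7.0, -0.0, 1.0], [7.0, -0.0, 2.0], [7.0, 2.0, 1.0], [7.0, 2.0, 2.0], [7.0, 3.0, 1.0], [7.0, 3.0, 2.0]]
top -0.2 414 0.006
top 0.0 2812 0.087
top 0.2 2971 0.082
top 0.4 3212 0.096
top 0.6 3797 0.04
top 0.8 3753 0.2
top 1.0 2715 0.2
high pts [[5.0, -3.0, 1.0], [5.0, -3.0, 2.0], [5.0, -2.0, 1.0], [5.0, -2.0, 2.0], [5.0, -1.0, 1.0], [5.0, -1.0, 2.0], [5.0, 1.0, 2.0], [5.0, 1.0, 3.0]]
```

```bash
python3 -m pendant '[{"dz":-4},{"dx":2,"dy":-1.5,"dz":-8},{"dx":6,"dy":-5,"dz":-12,"twist":-10},{"dx":11,"dy":-8.5,"dz":-14,"twist":-20},{"dx":16,"dy":-12,"dz":-14,"twist":-30},{"dx":21,"dy":-16,"dz":-14,"twist":-40},{"dx":26,"dy":-20,"dz":-14,"twist":-50},{"dx":31,"dy":-24,"dz":-14,"twist":-60},{"dx":35,"dy":-27,"dz":-14,"twist":-70},{"dx":38,"dy":-29.5,"dz":-14,"twist":-80}]'
```

```text
$[0]: bad value
```

```bash
python3 -m pendant '[{"dx":0,"dy":0,"dz":-4,"twist":0},{"dx":2,"dy":-1.5,"dz":-8,"twist":0},{"dx":6,"dy":-5,"dz":-12,"twist":-10},{"dx":11,"dy":-8.5,"dz":-14,"twist":-20},{"dx":16,"dy":-12,"dz":-14,"twist":-30},{"dx":21,"dy":-16,"dz":-14,"twist":-40},{"dx":26,"dy":-20,"dz":-14,"twist":-50},{"dx":31,"dy":-24,"dz":-14,"twist":-60},{"dx":35,"dy":-27,"dz":-14,"twist":-70},{"dx":38,"dy":-29.5,"dz":-14,"twist":-80}]'
```

```text
time: 1.4
eef_pos: [0.4828, -0.2355, 0.3711]
tcp_rot: [0.648, 0.761, 0.0, -0.0]
contact_force: [0.6, -0.3, -0.6]
opening: 0.998
finger_force: 0.0
```

```bash
python3 -m pendant '[{"dx":0,"dy":0,"dz":0,"twist":-5},{"dx":0,"dy":0,"dz":0,"twist":-5},{"dx":0,"dy":0,"dz":0,"twist":-5}]'
python3 - <<'E'
from h import *
c=shot("wrist");save(c,"w1.png",1.5);P=cloud(c)
m=(c["img"].max(2)<90)&(P[...,2]>.18)&(P[...,2]<.21)&(np.linalg.norm(P[...,:2]-[.505,-.205],axis=-1)<.12)
p=P[m];print(len(p))
if len(p):
    q=p[:,:2]-p[:,:2].mean(0);w,V=np.linalg.eigh(q.T@q);print(np.degrees(np.arctan2(V[1,1],V[0,1])),p.mean(0),np.percentile(q@V,[1,50,99],axis=0).round(4).tolist())
    e=V[:,1];s=p[:,:2]@e
    hi=p[p[:,2]>p[:,2].max()-.004];print(hi.mean(0),p[:,2].max())
s=ctrl.get_state();print(s["eef_pos"],s["tcp_rot"],s["qpos"].round(2),c["xyz"])
E
```

```text
time: 1.78
eef_pos: [0.4817, -0.2381, 0.371]
tcp_rot: [0.618, 0.786, -0.0, -0.0]
contact_force: [0.3, -0.3, 0.6]
opening: 0.999
finger_force: 0.0
1190
103.51647367883464 [ 0.5055753  -0.20150945  0.19259433] [[-0.0057, -0.0568], [0.0001, 0.0014], [0.0051, 0.0491]]
[ 0.50654865 -0.20512157  0.19811522] 0.2010289199808893
[ 0.4816108  -0.23833901  0.37113548] [ 6.18339014e-01  7.85911471e-01 -1.86803716e-05 -1.53165551e-04] [-0.65 -0.09  1.74 -0.    1.5  -0.89] [ 0.46486885 -0.16567088  0.51475693]
```

View pics/w1.png

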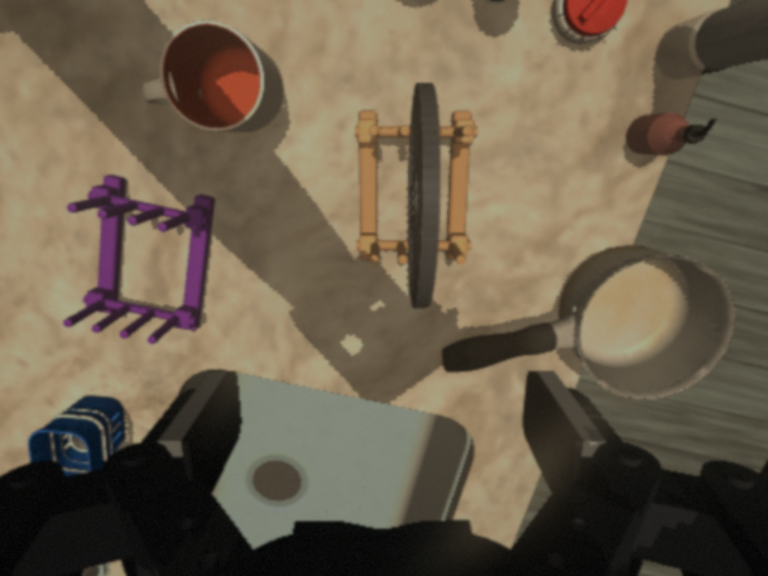

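The close view confirms the dark wheel at (424,195), standing upright in the wood rack and aligned with the tool. I'll grip the rim 28 mm to the -y side of its top, so the fingers pass beside the hook.

```bash
python3 -m pendant '[{"dx":-0.1,"dy":3.2,"dz":2,"twist":0},{"dx":-0.1,"dy":3.2,"dz":6,"twist":0},{"dx":-0.1,"dy":3.2,"dz":10,"twist":0},{"dx":-0.1,"dy":3.2,"dz":13,"twist":0},{"dx":-0.1,"dy":3.2,"dz":16,"twist":0},{"dx":-0.1,"dy":3.2,"dz":18,"twist":0},{"dx":-0.1,"dy":3.2,"dz":19.2,"twist":0},{"dx":-0.1,"dy":3.2,"dz":20,"twist":0},{"dx":-0.1,"dy":3.2,"dz":20,"twist":0}]' 50 40 && python3 -m pendant '[{"dx":0,"dy":0,"dz":0,"twist":0},{"dx":0,"dy":0,"dz":0,"twist":0},{"dx":0,"dy":0,"dz":0,"twist":0},{"dx":0,"dy":0,"dz":0,"twist":0},{"dx":0,"dy":0,"dz":0,"twist":0},{"dx":0,"dy":0,"dz":0,"twist":0}]' 0 80
```

```text
time: 2.95
eef_pos: [0.5133, -0.2314, 0.1714]
tcp_rot: [0.618, 0.786, 0.0, 0.0]
contact_force: [1.4, 0.2, 0.7]
opening: 0.498
finger_force: 0.0
time: 3.7
eef_pos: [0.5138, -0.2317, 0.1725]
tcp_rot: [0.618, 0.787, 0.0, 0.001]
contact_force: [0.7, 0.4, 5.4]
opening: 0.118
finger_force: 78.4
```

```bash
python3 -m pendant '[{"dx":0,"dy":0,"dz":-0.5,"twist":0},{"dx":0,"dy":0,"dz":-1.5,"twist":0},{"dx":0,"dy":0,"dz":-3,"twist":0},{"dx":0,"dy":0,"dz":-4.5,"twist":0},{"dx":0,"dy":0,"dz":-6,"twist":0},{"dx":0,"dy":0,"dz":-7.5,"twist":0},{"dx":0,"dy":0,"dz":-9,"twist":0},{"dx":0,"dy":0,"dz":-10.5,"twist":0},{"dx":0,"dy":0,"dz":-11,"twist":0},{"dx":0,"dy":0,"dz":-11,"twist":0}]'
python3 - <<'E'
from h import *
c=shot("scene");save(c,"s2.png",1.5)
E
```

```text
time: 4.95
eef_pos: [0.5133, -0.2313, 0.2816]
tcp_rot: [0.618, 0.787, -0.0, 0.0]
contact_force: [0.5, -0.5, -3.9]
opening: 0.123
finger_force: 78.1
```

View pics/s2.png

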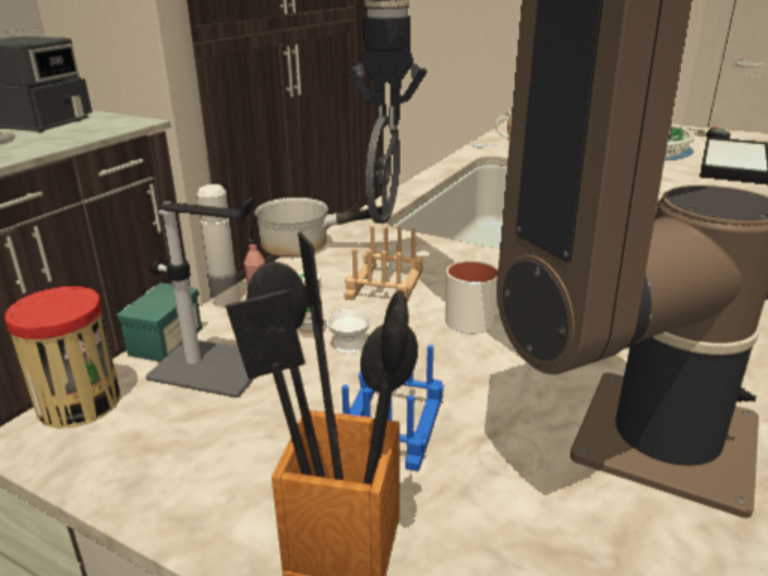

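The trivet is lifted clear of the rack and hangs upright at (383,165). Next I carry it toward the hook, stopping halfway to measure.

```bash
python3 -m pendant '[{"dx":0.7,"dy":0,"dz":0,"twist":0},{"dx":2,"dy":0.3,"dz":0,"twist":0},{"dx":4,"dy":0.6,"dz":0,"twist":0},{"dx":6.5,"dy":0.9,"dz":0,"twist":0},{"dx":9,"dy":1.3,"dz":0,"twist":0},{"dx":11.5,"dy":1.7,"dz":0,"twist":0},{"dx":13.5,"dy":2,"dz":0,"twist":0},{"dx":15,"dy":2.2,"dz":0,"twist":0},{"dx":15.7,"dy":2.4,"dz":0,"twist":0},{"dx":16,"dy":2.4,"dz":0,"twist":0}]'
python3 - <<'E'
from h import *
c=np.load("scene.npy",allow_pickle=True).item();P=cloud(c)
m=np.zeros((384,512),bool);m[150:,140:285]=1;q=P[m];q=q[(q[:,2]>.12)&(q[:,2]<.5)&(np.linalg.norm(q[:,:2],axis=1)<.7)&(q[:,1]>.1)];print("utensils",q.min(0),q.max(0))
c=shot("wrist");save(c,"w2.png",1.5);np.save("w2.npy",c,allow_pickle=True);P=cloud(c)
m=(c["img"].max(2)<90)&(P[...,2]>.24)&(P[...,2]<.28)&(P[...,1]>.11)&(P[...,0]>.48)
p=P[m];print(len(p))
if len(p)>10:
    q=p[:,:2]-p[:,:2].mean(0);w,V=np.linalg.eigh(q.T@q);print(np.degrees(np.arctan2(V[1,1],V[0,1])),p.mean(0),np.percentile(q@V,[1,50,99],axis=0).round(4).tolist())
    t=p[p[:,2]>.264];print("tip",len(t),t.min(0),t.max(0),t.mean(0)); b=p[p[:,2]<.262];print("seat z",np.percentile(b[:,2],[5,50,95]))
E
```

```text
time: 6.25
eef_pos: [0.4987, -0.07, 0.2814]
tcp_rot: [0.617, 0.787, -0.0, 0.0]
contact_force: [0.1, -1.3, -3.9]
opening: 0.116
finger_force: 78.0
utensils [0.18686475 0.27082713 0.12001991] [0.33340924 0.39187688 0.31992726]
0
```

View pics/w2.png

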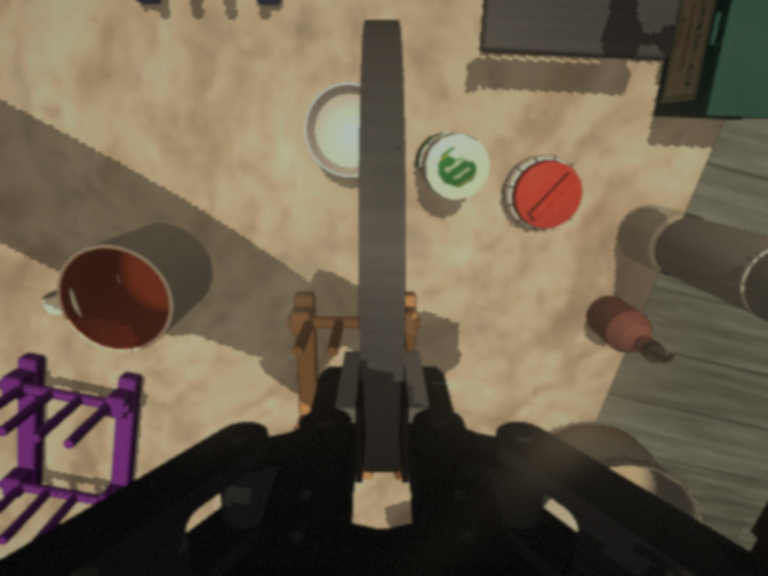

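The wheel is edge-on at (382,200), held straight between the fingers. The hook isn't in view yet, so I continue.

```bash
python3 -m pendant '[{"dx":0.7,"dy":0.2,"dz":0,"twist":0},{"dx":2,"dy":0.6,"dz":0,"twist":0},{"dx":4,"dy":1.2,"dz":0,"twist":0},{"dx":6.5,"dy":1.8,"dz":0,"twist":0},{"dx":9,"dy":2.2,"dz":0,"twist":0},{"dx":11.5,"dy":2.5,"dz":0,"twist":0},{"dx":14,"dy":2.5,"dz":0.3,"twist":0},{"dx":16,"dy":2.5,"dz":0.6,"twist":0},{"dx":16.8,"dy":2.5,"dz":0.9,"twist":0},{"dx":17,"dy":2.5,"dz":1,"twist":0}]'
python3 - <<'E'
from h import *
c=shot("wrist");save(c,"w3.png",1.5)
c2=shot("scene")
for n,cc in(("w",c),("s",c2)):
    P=cloud(cc);m=(cc["img"].max(2)<90)&(P[...,2]>.24)&(P[...,2]<.28)&(P[...,1]>.1)&(P[...,1]<.19)&(P[...,0]>.5)&(P[...,0]<.66)
    p=P[m];print(n,len(p))
    if len(p)>10:
        q=p[:,:2]-p[:,:2].mean(0);w,V=np.linalg.eigh(q.T@q);print(np.degrees(np.arctan2(V[1,1],V[0,1])),p.mean(0),np.percentile(q@V,[1,50,99],axis=0).round(4).tolist())
        t=p[p[:,2]>.264];print("tip",len(t),t.min(0) if len(t) else 0,t.max(0) if len(t) else 0);b=p[p[:,2]<.262];print("seat z",np.percentile(b[:,2],[5,50,95]))
E
```

```text
time: 7.55
eef_pos: [0.4823, 0.1013, 0.2711]
tcp_rot: [0.617, 0.787, -0.0, -0.0]
contact_force: [-0.1, -0.1, -2.9]
opening: 0.117
finger_force: 78.0
w 7466
-169.627575901838 [0.56179527 0.14503453 0.25418793] [[-0.0104, -0.0483], [-0.0001, -0.0004], [0.0112, 0.0502]]
tip 569 [0.51051906 0.12479837 0.2640271 ] [0.5204948  0.14565163 0.27132119]
seat z [0.25143499 0.25298064 0.25412871]
s 405
-167.25392409808381 [0.56249631 0.15112538 0.2537712 ] [[-0.0075, -0.0718], [-0.0024, 0.0024], [0.014, 0.0553]]
tip 31 [0.50655262 0.12530599 0.26408994] [0.51535146 0.14781821 0.26999333]
seat z [0.24842777 0.25276599 0.25612693]
```

View pics/w3.png

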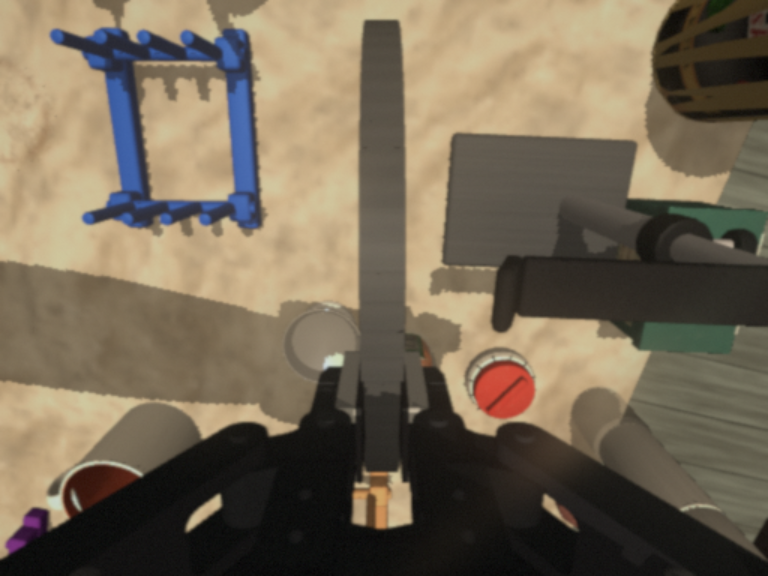

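The hook bar is at right, from (505,290) to (768,290), with its tip at (508,293). Its seat is at z≈0.253 and its tip at 0.270, aligned within about 2° of the axle. The rim at (382,200) sits before the tip, and I slide it over now.

```bash
python3 -m pendant '[{"dx":0,"dy":0.5,"dz":0,"twist":0},{"dx":0,"dy":1.5,"dz":0,"twist":0},{"dx":-0.1,"dy":2.7,"dz":0,"twist":0},{"dx":-0.1,"dy":4,"dz":0,"twist":0},{"dx":-0.2,"dy":5.3,"dz":0,"twist":0},{"dx":-0.2,"dy":6.6,"dz":0,"twist":0},{"dx":-0.2,"dy":7.9,"dz":0,"twist":0},{"dx":-0.3,"dy":8.9,"dz":0,"twist":0},{"dx":-0.3,"dy":9.5,"dz":0,"twist":0},{"dx":-0.3,"dy":9.5,"dz":0,"twist":0}]'
python3 - <<'E'
from h import *
c=shot("wrist");save(c,"w4.png",1.5);P=cloud(c)
m=(c["img"].max(2)<110)&(P[...,2]>.285)&(P[...,2]<.31);p=P[m];p=p[abs((p[:,:2]-[.565,.1465])@[.97,.24])<.03]
print("rim top z",np.percentile(p[:,2],[50,95,99]) if len(p) else 0)
hi=p[p[:,2]>np.percentile(p[:,2],99)-.003];print(hi.mean(0))
s=shot("scene");cv2.imwrite("pics/s4.png",cv2.resize(s["img"][60:200,60:240,::-1],None,fx=4,fy=4))
E
```

```text
time: 8.9
eef_pos: [0.5757, 0.1206, 0.2712]
tcp_rot: [0.618, 0.787, -0.0, -0.0]
contact_force: [-0.5, 0.3, -4.3]
opening: 0.12
finger_force: 78.1
rim top z [0.29561869 0.30897591 0.30974599]
[0.57573441 0.12349322 0.3090003 ]
```

View pics/s4.png

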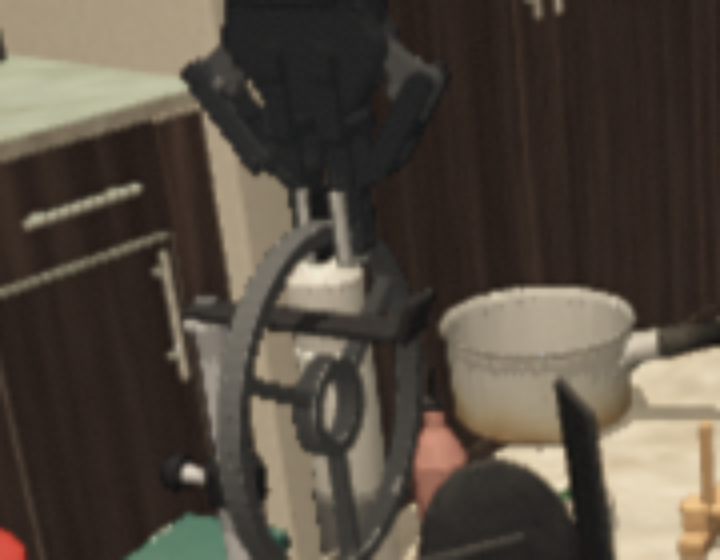

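The hook passes through the wheel's opening between rim and hub, with the tip at (415,310) on the near side. I lower it, slowing near the seat.

```bash
python3 -m pendant '[{"dx":0,"dy":0,"dz":0.3,"twist":0},{"dx":0,"dy":0,"dz":0.8,"twist":0},{"dx":0,"dy":0,"dz":1.3,"twist":0},{"dx":0,"dy":0,"dz":1.8,"twist":0},{"dx":0,"dy":0,"dz":2.2,"twist":0},{"dx":0,"dy":0,"dz":2.5,"twist":0},{"dx":0,"dy":0,"dz":2.7,"twist":0},{"dx":0,"dy":0,"dz":2.8,"twist":0},{"dx":0,"dy":0,"dz":2.8,"twist":0},{"dx":0,"dy":0,"dz":2.8,"twist":0}]'
for i in 1 2; do python3 -c "
from plant import ctrl
s=ctrl.get_state();print(s['eef_pos'],s['contact_force'])"; done
python3 -m pendant '[{"dx":0,"dy":0,"dz":0.05,"twist":0},{"dx":0,"dy":0,"dz":0.1,"twist":0},{"dx":0,"dy":0,"dz":0.15,"twist":0},{"dx":0,"dy":0,"dz":0.2,"twist":0},{"dx":0,"dy":0,"dz":0.2,"twist":0},{"dx":0,"dy":0,"dz":0.2,"twist":0}]'
```

```text
time: 10.25
eef_pos: [0.5756, 0.1206, 0.2435]
tcp_rot: [0.618, 0.787, 0.0, 0.0]
contact_force: [0.1, -0.8, -4.1]
opening: 0.115
finger_force: 78.1
[0.57562932 0.12057007 0.24349988] [ 0.11871618 -0.84533613 -4.05259014]
[0.57562932 0.12057007 0.24349988] [ 0.11871618 -0.84533613 -4.05259014]
time: 11.0
eef_pos: [0.5755, 0.1206, 0.2413]
tcp_rot: [0.618, 0.787, -0.0, -0.0]
contact_force: [-0.5, 0.5, -3.7]
opening: 0.119
finger_force: 78.1
```

```bash
python3 -m pendant '[{"dx":0,"dy":0,"dz":0.05,"twist":0},{"dx":0,"dy":0,"dz":0.1,"twist":0},{"dx":0,"dy":0,"dz":0.1,"twist":0},{"dx":0,"dy":0,"dz":0.1,"twist":0}]' | grep -E "eef|contact"
python3 -m pendant '[{"dx":0,"dy":0,"dz":0.05,"twist":0},{"dx":0,"dy":0,"dz":0.1,"twist":0},{"dx":0,"dy":0,"dz":0.1,"twist":0},{"dx":0,"dy":0,"dz":0.1,"twist":0}]' | grep -E "eef|contact"
python3 -m pendant '[{"dx":0,"dy":0,"dz":0.05,"twist":0},{"dx":0,"dy":0,"dz":0.1,"twist":0},{"dx":0,"dy":0,"dz":0.1,"twist":0},{"dx":0,"dy":0,"dz":0.1,"twist":0}]'| grep -E "eef|contact"
```

```text
eef_pos: [0.5755, 0.1206, 0.2403]
contact_force: [-0.5, 1.1, -4.3]
eef_pos: [0.5755, 0.1206, 0.2393]
contact_force: [0.3, -0.3, -4.1]
eef_pos: [0.5755, 0.1205, 0.2383]
contact_force: [-0.3, -0.1, -3.9]
```

```bash
python3 -m pendant '[{"dx":0,"dy":0,"dz":0.05,"twist":0},{"dx":0,"dy":0,"dz":0.1,"twist":0},{"dx":0,"dy":0,"dz":0.1,"twist":0},{"dx":0,"dy":0,"dz":0.1,"twist":0}]' | grep -E "eef|contact"
python3 -m pendant '[{"dx":0,"dy":0,"dz":0.05,"twist":0},{"dx":0,"dy":0,"dz":0.1,"twist":0},{"dx":0,"dy":0,"dz":0.1,"twist":0},{"dx":0,"dy":0,"dz":0.1,"twist":0}]' | grep -E "eef|contact"
```

```text
eef_pos: [0.5755, 0.1206, 0.2373]
contact_force: [-0.6, -0.0, -4.2]
eef_pos: [0.5756, 0.1206, 0.2366]
contact_force: [-0.4, -0.3, -2.1]
```

```bash
python3 -m pendant '[{"dx":0,"dy":0,"dz":0.05,"twist":0},{"dx":0,"dy":0,"dz":0.08,"twist":0},{"dx":0,"dy":0,"dz":0.08,"twist":0},{"dx":0,"dy":0,"dz":0.08,"twist":0},{"dx":0,"dy":0,"dz":0.08,"twist":0}]' | grep -E "eef|contact"
python3 - <<'E'
from h import *
s=ctrl.get_state();print(s["contact_force"],s["wrist_torque"])
s=shot("scene");cv2.imwrite("pics/s5.png",cv2.resize(s["img"][60:200,60:240,::-1],None,fx=4,fy=4))
s=ctrl.get_state();print(s["contact_force"])
E
```

```text
eef_pos: [0.5757, 0.1206, 0.2358]
contact_force: [-1.0, -0.3, 0.4]
[-0.99329844 -0.26974978  0.44057939] [-0.0656647   0.12250343 -0.01879687]
[-0.43309808 -0.09583257  0.68531955]
```

View pics/s5.png

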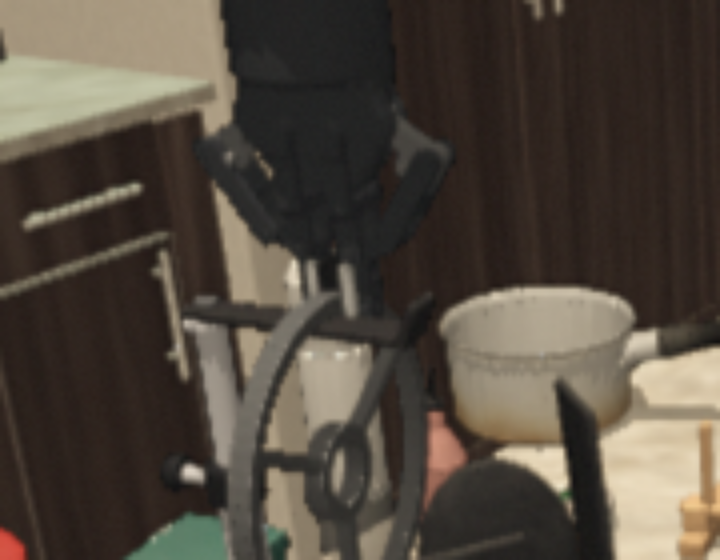

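The rim rests on the hook at (320,310) and carries the whole weight. I ease the grip, then open modestly.

```bash
python3 -m pendant '[{"dx":0,"dy":0,"dz":0,"twist":0},{"dx":0,"dy":0,"dz":0,"twist":0},{"dx":0,"dy":0,"dz":0,"twist":0},{"dx":0,"dy":0,"dz":0,"twist":0}]' 0 40; python3 -m pendant '[{"dx":0,"dy":0,"dz":0,"twist":0},{"dx":0,"dy":0,"dz":0,"twist":0},{"dx":0,"dy":0,"dz":0,"twist":0},{"dx":0,"dy":0,"dz":0,"twist":0},{"dx":0,"dy":0,"dz":0,"twist":0},{"dx":0,"dy":0,"dz":0,"twist":0}]' 0 20;  python3 -m pendant '[{"dx":0,"dy":0,"dz":0,"twist":0},{"dx":0,"dy":0,"dz":0,"twist":0}]' 14 20; python3 -m pendant '[{"dx":0,"dy":0,"dz":0,"twist":0},{"dx":0,"dy":0,"dz":0,"twist":0},{"dx":0,"dy":0,"dz":0,"twist":0},{"dx":0,"dy":0,"dz":0,"twist":0},{"dx":0,"dy":0,"dz":0,"twist":0},{"dx":0,"dy":0,"dz":0,"twist":0}]' 45
```

```text
time: 14.68
eef_pos: [0.5756, 0.1206, 0.2357]
tcp_rot: [0.618, 0.787, 0.0, 0.0]
contact_force: [-1.3, -0.1, 0.5]
opening: 0.12
finger_force: 78.7
time: 15.42
eef_pos: [0.5756, 0.1206, 0.2356]
tcp_rot: [0.618, 0.787, 0.0, 0.0]
contact_force: [0.0, 0.5, 0.0]
opening: 0.119
finger_force: 78.7
time: 15.68
eef_pos: [0.5756, 0.1206, 0.2355]
tcp_rot: [0.618, 0.787, 0.0, 0.0]
contact_force: [0.2, 0.1, 0.9]
opening: 0.142
finger_force: 1.8
time: 16.42
eef_pos: [0.5755, 0.1206, 0.2355]
tcp_rot: [0.618, 0.787, -0.0, -0.0]
contact_force: [0.3, -0.3, 0.1]
opening: 0.45
finger_force: 0.0
```

Released. Before withdrawing I check where the rim sits between the fingers.

Run:
```python
from h import *
c=shot("wrist");save(c,"w6.png",1.5)
```

```text
(no output)
```

View pics/w6.png

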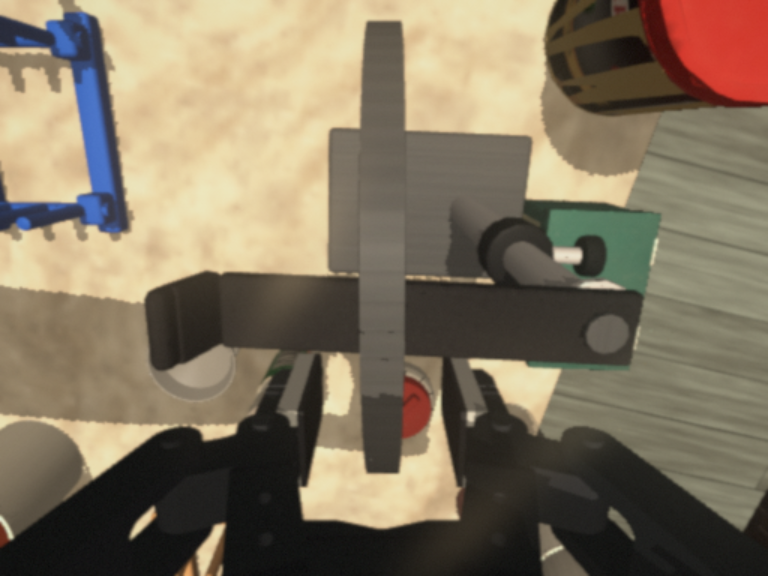

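The rim at (383,300) hangs across the hook bar, centred with wide gaps to the open fingers at (310,400) and (460,400). I withdraw straight up.

```bash
python3 -m pendant '[{"dx":0,"dy":0,"dz":-0.5,"twist":0},{"dx":0,"dy":0,"dz":-1.5,"twist":0},{"dx":0,"dy":0,"dz":-3,"twist":0},{"dx":0,"dy":0,"dz":-5,"twist":0},{"dx":0,"dy":0,"dz":-7,"twist":0},{"dx":0,"dy":0,"dz":-9,"twist":0},{"dx":0,"dy":0,"dz":-11,"twist":0},{"dx":0,"dy":0,"dz":-12,"twist":0},{"dx":0,"dy":0,"dz":-12,"twist":0},{"dx":0,"dy":0,"dz":-12,"twist":0}]'
for i in 1 2; do python3 -m pendant '[{"dx":0,"dy":0,"dz":0,"twist":0},{"dx":0,"dy":0,"dz":0,"twist":0},{"dx":0,"dy":0,"dz":0,"twist":0},{"dx":0,"dy":0,"dz":0,"twist":0},{"dx":0,"dy":0,"dz":0,"twist":0},{"dx":0,"dy":0,"dz":0,"twist":0},{"dx":0,"dy":0,"dz":0,"twist":0},{"dx":0,"dy":0,"dz":0,"twist":0},{"dx":0,"dy":0,"dz":0,"twist":0},{"dx":0,"dy":0,"dz":0,"twist":0}]' >/dev/null; done
python3 - <<'E'
from h import *
f=[]
for i in range(4):
    s=shot("scene");f.append(s["img"][60:220,60:240].astype(int))
    import subprocess
print([int((abs(a-f[0]).max(2)>40).sum()) for a in f])
cv2.imwrite("pics/s7.png",cv2.resize(f[-1].astype(np.uint8)[:,:,::-1],None,fx=3,fy=3))
E
```

```text
time: 17.73
eef_pos: [0.5752, 0.1205, 0.3544]
tcp_rot: [0.618, 0.787, -0.001, -0.001]
contact_force: [0.4, 0.3, 0.5]
opening: 0.455
finger_force: 0.0
[0, 0, 0, 0]
```

View pics/s7.png

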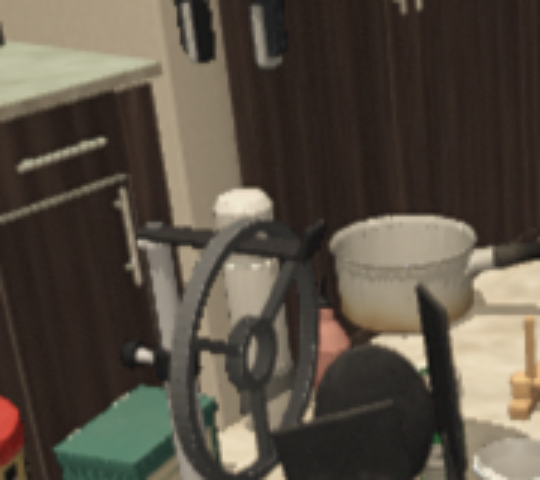

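The trivet hangs still on the hook at (245,230), and the fingers are well clear above it.

```bash
python3 -c "
from plant import ctrl
print(ctrl.sign_off())"
```

```text
the job is handed in; nothing more can be done
None
```

The trivet hangs still by its rim on the J-hook, set down at about 4.5 N before release; the bystanders were not touched, and I handed the job in at about 20 s, with no verdict reported back.

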